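# Line up the capacitors by size beside the earth post

## Robot

A 6-joint arm with a two-finger parallel gripper is mounted at the origin on the work surface. World frame = base frame: x ahead of the robot, y to its left, z up, the work surface at z = 0. Lengths are in m, angles in rad, forces in N, time in s.
With the tool pointing down it reaches from about 0.35 to 0.975 m from the base axis. Payload 4.9 kg.
Tool frame: the origin (TCP) lies at the very end of the fingers, on their centre line; the grasp point (between the pads) lies 19 mm behind it (ctrl.grip_point_offset is the distance from the TCP to the grasp point, in m); z points along the fingers, y is the line along which they close (so a half turn about z gives the same grasp; the last joint's range is limited). The gripper opens to 85 mm and grips with 20 to 120 N. Pads are 22 mm wide; open, the fingers measure 114 mm over their backs; the gripper's body (76 mm by 85 mm) begins 54 mm behind the grasp point. The pads swing forward as they close: fully open they stand 13 mm farther back than shut.
Start: joints at [1.077, 0.053, 1.613, -0, 1.476, -0.119], TCP at [0.229, 0.582, 0.231] pointing down, gripper open.
Joint ranges: [-3.01, 3.01], [-1.01, 2.22], [0.06, 2.58], [-1.02, 4.17], [0.09, 2.62], [-3.14, 3.14]. Speed limits (rad/s): [2.57, 2.57, 3.14, 3.14, 3.14, 3.14].

## Interface

Orientations are given as a rotation vector (axis times angle).
In Python, from station import ctrl gives the robot as it stands.
- The arm moves only by the tool send_rows, never from a script. Its argument "rows" is a list of rows, each a list of 3 entries, a list of its own where there are three numbers: the finger opening in cm, from 0 to 8.54, then the shift along the tool's x, y, z in cm, then the turn about the tool's z in degrees. A call has 1 to 10 rows; each row shifts and turns the commanded pose from where the row before left it, along the tool's axes as they then stand; what a row does not reach is not made up. A row lasts 1/8 s, in which the tool goes at most 62.5 mm and 10.7 degrees, less where a joint would pass 70% of its speed; a pose out of reach is approached as far as the arm can. A call with a gripper value outside its range is refused whole. The fingers move at their own pace and stop on an object; "newtons" is the grip in N (left out, the last holds). Time passes only in rows, so rows that do not move let the fingers close. It gives the time, the measured TCP pose, the force, the opening and the grip force at its end, in the units of the state.
- ctrl.get_obs(): the state, without advancing time (a new reading comes with each control period).
- ctrl.get_image(name): name is "scene" or "top" or "wrist"; returns a dict with "frame" (480x640x3 uint8, red, green, blue), "range_z" (480x640 float32, m along the optical axis (not along the pixel's ray), 0 where there is no reading), "fx", "fy", "cx", "cy" (pixels), "cam_to_world" (4x4, takes a point from camera to world coordinates). Camera axes: x right, y down, z forward; pixel columns grow to the right and rows downward; lengths in m; the calibration is good to about 2 mm. A picture is of the moment at which its call begins.
- ctrl.finish_job(): hands the job in; it is judged then, once.
The state is a dict: "t": time; "q": joint angles; "dq": joint speeds; "effort": joint torques, N m; "tool_pos": TCP position; "tool_rot": TCP orientation; "contact_force": force on the tool from outside, world axes, zero at the start; "wrist_torque": the same for the moment, N m; "opening": finger opening in m; "grip_force": force on a finger pad.
Only numpy, scipy, OpenCV 4.12 (cv2) and the standard library are available. Lean on these libraries where they do the work, as an engineer would, in place of code of your own. Each camera call takes 0.05 s, during which the arm holds its last target. There are 200 camera calls.

## Task

Stand the four black can capacitors upright on the four cork pads of the aluminium strip, one centred on each pad, in order of size: the largest on the pad next to the brass binding post, then each next smaller one in turn, so that the smallest is farthest from the post. Set each one down rather than dropping it, and do not knock any over.

Things in the scene. Friction and masses are not known exactly. Their poses are not given: they have to be found in the camera images.
- cap_a: The smallest of four upright screw-terminal can capacitors (black plastic sleeve, aluminium rim, two small steel terminals on top): diameter 30 mm, 45 mm high plus terminals 5 mm higher, 8 mm thick, about 50 g (may differ by 40 %). Loose, stands on the table. Origin: centre of its underside; z up along its axis; its turn about z does not matter.
- cap_b: The second smallest of four upright screw-terminal can capacitors (black plastic sleeve, aluminium rim, two small steel terminals on top): diameter 40 mm, 60 mm high plus terminals 5 mm higher, 8 mm thick, about 110 g (may differ by 40 %). Loose, stands on the table. Origin: centre of its underside; z up along its axis; its turn about z does not matter.
- cap_c: The second largest of four upright screw-terminal can capacitors (black plastic sleeve, aluminium rim, two small steel terminals on top): diameter 50 mm, 78 mm high plus terminals 5 mm higher, 8 mm thick, about 210 g (may differ by 40 %). Loose, stands on the table. Origin: centre of its underside; z up along its axis; its turn about z does not matter.
- cap_d: The largest of four upright screw-terminal can capacitors (black plastic sleeve, aluminium rim, two small steel terminals on top): diameter 60 mm, 98 mm high plus terminals 5 mm higher, 8 mm thick, about 380 g (may differ by 40 %). Loose, stands on the table. Origin: centre of its underside; z up along its axis; its turn about z does not matter.
- pad_1: One of four alike round cork pads, diameter 66 mm, 3 mm thick, fixed in a straight row at 85 mm pitch on a flat aluminium strip (8 mm high, 88 mm wide, 475 mm long). Origin: centre of the pad's underside, on the strip's top, so the pad's top is 3 mm above it and 11 mm above the table. pad_1 to pad_4 follow one another along the row, pad_1 being number 1; its y axis points along the row (from pad_1 to pad_4), its x axis across the strip.
- pad_2: One of four alike round cork pads, diameter 66 mm, 3 mm thick, fixed in a straight row at 85 mm pitch on a flat aluminium strip (8 mm high, 88 mm wide, 475 mm long). Origin: centre of the pad's underside, on the strip's top, so the pad's top is 3 mm above it and 11 mm above the table. pad_1 to pad_4 follow one another along the row, pad_2 being number 2; its y axis points along the row (from pad_1 to pad_4), its x axis across the strip.
- pad_3: One of four alike round cork pads, diameter 66 mm, 3 mm thick, fixed in a straight row at 85 mm pitch on a flat aluminium strip (8 mm high, 88 mm wide, 475 mm long). Origin: centre of the pad's underside, on the strip's top, so the pad's top is 3 mm above it and 11 mm above the table. pad_1 to pad_4 follow one another along the row, pad_3 being number 3; its y axis points along the row (from pad_1 to pad_4), its x axis across the strip.
- pad_4: One of four alike round cork pads, diameter 66 mm, 3 mm thick, fixed in a straight row at 85 mm pitch on a flat aluminium strip (8 mm high, 88 mm wide, 475 mm long). Origin: centre of the pad's underside, on the strip's top, so the pad's top is 3 mm above it and 11 mm above the table. pad_1 to pad_4 follow one another along the row, pad_4 being number 4; its y axis points along the row (from pad_1 to pad_4), its x axis across the strip.
- post: Brass binding post (earth terminal), fixed upright at one end of the strip in line with the pads, 85 mm from the end pad's centre; it may be at the pad_1 end or at the pad_4 end. Up to 24 mm in diameter, 44 mm high; origin: centre of its underside, on the strip's top. At the strip's other end is only a flat black rubber button, 24 mm across and 6 mm high.

How it is judged:
At the end, for the whole second after the job is handed in: Each capacitor stands on its pad (underside on the cork within 4 mm), its axis within 12 mm of the pad's centre and within 0.08 rad of upright, in falling order of size from the brass post: largest on the pad nearest the post, smallest on the farthest; all released and at rest (((horizontal distance between post and pad_1 below 0.12 m and horizontal distance between cap_d and pad_1 below 0.012 m and z of cap_d in the frame of pad_1 between -0.001 and 0.007 m and horizontal distance between cap_c and pad_2 below 0.012 m and z of cap_c in the frame of pad_2 between -0.001 and 0.007 m and horizontal distance between cap_b and pad_3 below 0.012 m and z of cap_b in the frame of pad_3 between -0.001 and 0.007 m and horizontal distance between cap_a and pad_4 below 0.012 m and z of cap_a in the frame of pad_4 between -0.001 and 0.007 m) or (horizontal distance between post and pad_4 below 0.12 m and horizontal distance between cap_a and pad_1 below 0.012 m and z of cap_a in the frame of pad_1 between -0.001 and 0.007 m and horizontal distance between cap_b and pad_2 below 0.012 m and z of cap_b in the frame of pad_2 between -0.001 and 0.007 m and horizontal distance between cap_c and pad_3 below 0.012 m and z of cap_c in the frame of pad_3 between -0.001 and 0.007 m and horizontal distance between cap_d and pad_4 below 0.012 m and z of cap_d in the frame of pad_4 between -0.001 and 0.007 m)) and angle between each of cap_a, cap_b, cap_c, cap_d's own z axis and vertical below 0.08 rad and linear speed of each of cap_a, cap_b, cap_c, cap_d below 0.02 m/s and angular speed of each of cap_a, cap_b, cap_c, cap_d below 0.2 rad/s and contact force between each of cap_a, cap_b, cap_c, cap_d and the fingers below 0.1 N); the robot touches nothing.
It fails at once if a capacitor is knocked over (tilted by more than 0.6 rad) (angle between any of cap_a, cap_b, cap_c, cap_d's own z axis and vertical above 0.6 rad).
It fails at once if a capacitor is dropped or thrown (moves faster than 0.7 m/s, a fall of about 25 mm, while the fingers do not touch it) ((linear speed of cap_a above 0.7 m/s and contact force between cap_a and the fingers below 0.02 N) or (linear speed of cap_b above 0.7 m/s and contact force between cap_b and the fingers below 0.02 N) or (linear speed of cap_c above 0.7 m/s and contact force between cap_c and the fingers below 0.02 N) or (linear speed of cap_d above 0.7 m/s and contact force between cap_d and the fingers below 0.02 N)).
It also fails if it takes over 96 s, if anything falls off the work surface, if the arm or the gripper's body presses on something with over 40 N, if the wrist force passes 120 N, or if a joint passes its speed limit or range.

## Working session

There is one attempt and no reset: what is moved stays moved. The work goes in short steps, Python scripts to look and compute and a tool call to move; the robot and the scene stay as the last step left them, time stands still between calls to the robot, and variables do not carry over. Pictures are saved under pics/ and viewed, at most 14 in all, crops included, and the job is handed in when it is done.

Besides the shell and the picture viewer there is one more tool, called after ">>>" by a JSON object that holds its "fn" and its "kwargs", one argument or row to a line. send_rows: Moves the arm, as the interface text tells. Its arguments: {"type":"object","properties":{"rows":{"type":"array","items":{"type":"array"}},"newtons":{"type":"number"}},"required":["rows"]}

```bash
mkdir -p pics; ls; python3 - <<'E'
from station import ctrl
import cv2,numpy as np
o=ctrl.get_obs();print({k:np.round(v,4).tolist() for k,v in o.items()})
ims=[]
for n in("top","scene"):
    d=ctrl.get_image(n);np.savez(n+".npz",**d);cv2.imwrite(f"pics/{n}0.png",d["frame"][:,:,::-1]);print(n,np.round(d["cam_to_world"],3).tolist(),d["fx"])
E
```

```text
pics
{'t': 0.0, 'q': [1.077, 0.0534, 1.6143, -0.0, 1.476, -0.119], 'dq': [0.0001, -0.0001, 0.0003, -0.0006, 0.0014, -0.0009], 'effort': [-0.001, -39.3676, -37.018, -0.0002, 0.007, 0.0], 'tool_pos': [0.2285, 0.5811, 0.2301], 'tool_rot': [-0.5852, -3.086, 0.003], 'contact_force': [-0.3388, -0.3031, -0.0494], 'wrist_torque': [0.0165, 0.0234, 0.0098], 'grip_force': 0.0, 'opening': 0.0855}
top [[0.022, -0.998, 0.054, 0.453], [-1.0, -0.021, 0.016, -0.004], [-0.015, -0.055, -0.998, 1.167], [0.0, 0.0, 0.0, 1.0]] 510.9409901032239
scene [[0.158, 0.549, -0.821, 1.205], [0.987, -0.083, 0.134, -0.108], [0.006, -0.831, -0.556, 0.51], [0.0, 0.0, 0.0, 1.0]] 440.8803374242294
```

View pics/top0.png

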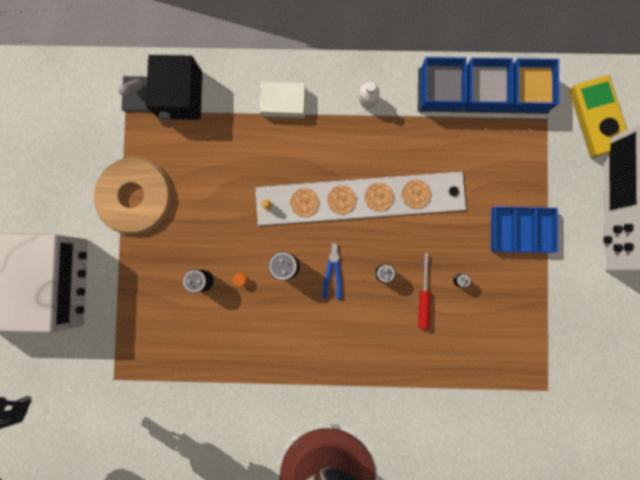

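View pics/scene0.png

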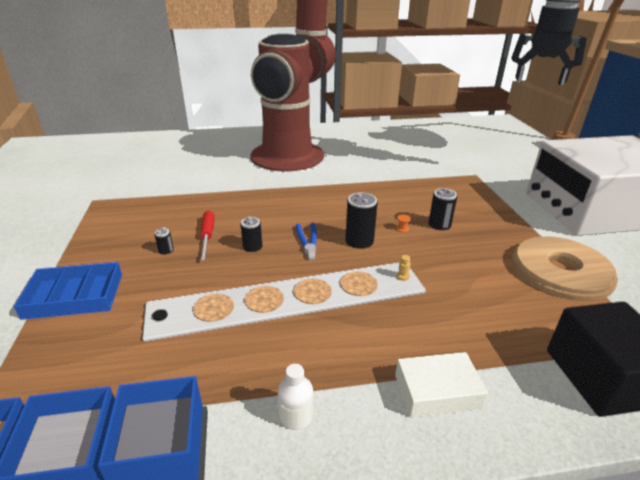

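The top view shows the post at pixel (266,205) with pads at (305,202), (342,199), (379,197) and (417,194), and the rubber button at (454,191). The cap tops are near (196,281), (284,266), (386,273) and (463,281), and the scene view agrees. Next I'll measure them.

```bash
cat > h.py <<'E'
import numpy as np,cv2
def cloud(d):
    z=d["range_z"];v,u=np.mgrid[0:z.shape[0],0:z.shape[1]]
    P=np.stack([(u-d["cx"])/d["fx"]*z,(v-d["cy"])/d["fy"]*z,z,np.ones_like(z)],-1)@np.asarray(d["cam_to_world"]).T
    P[z<=0]=np.nan
    return P[...,:3]
def caps(P,regs):
    """regs: (x,y) guesses; top centre as the enclosing circle of points near the top height"""
    out=[]
    for x,y in regs:
        m=(np.hypot(P[...,0]-x,P[...,1]-y)<.05)&(P[...,2]>.03)
        Q=P[m];h=np.percentile(Q[:,2],90)
        T=Q[Q[:,2]>h-.009]
        c,r=cv2.minEnclosingCircle((T[:,:2]*1000).astype(np.float32))
        out.append([*(np.array(c)),r,h*1000,*np.median(T[:,:2],0)*1000,len(T)])
    return np.round(out,1)
E
python3 - <<'E'
from h import *
for n in("top","scene"):
    d=np.load(n+".npz");P=cloud(d)
    if n=="top": g=[P[v,u,:2] for u,v in[(196,281),(284,266),(386,273),(463,281)]]
    print(n,caps(P,g).tolist())
    hsv=cv2.cvtColor(d["frame"],cv2.COLOR_RGB2HSV)
    # strip region: height 5..20mm
    px=[(305,202),(342,199),(379,197),(417,194)] if n=="top" else [(359,283),(313,291),(265,298),(214,306)]
    m0=((hsv[...,1]>60)&(P[...,2]>.003)).astype(np.uint8)
    lab=cv2.connectedComponents(m0)[1]
    for u,v in px:
        m=lab==lab[v,u];Q=P[m];c,r=cv2.minEnclosingCircle((Q[:,:2]*1000).astype(np.float32))
        print(" pad",np.round(c,1),round(r,1),np.round(np.nanmean(Q,0)*1000,1),m.sum())
    u,v=(266,204) if n=="top" else (404,265)
    Q=P[v-10:v+10,u-10:u+10].reshape(-1,3);Q=Q[Q[:,2]>.035];print(" post",Q.mean(0)*1000,len(Q))
E
```

```text
top [[430.5, 293.6, 25.1, 81.6, 430.9, 293.2, 419.0], [466.6, 104.2, 29.7, 101.4, 467.0, 103.7, 618.0], [456.2, -115.9, 19.5, 64.5, 455.6, -115.8, 243.0], [445.0, -287.7, 14.9, 49.6, 444.0, -286.5, 135.0]]
 pad [613.2  67. ] 33.9 [612.7  67.2  11.2] 668
 pad [621.1 -17.5] 33.6 [620.7 -17.3  11. ] 673
 pad [ 629.3 -102.3] 33.5 [ 629.  -102.1   11.2] 670
 pad [ 637.4 -187.1] 33.8 [ 637.  -186.4   11.1] 685
 post [603.96500081 150.42993362  48.01925973] 63
scene [[431.0, 293.4, 26.1, 80.0, 437.5, 289.8, 271.0], [467.5, 102.7, 30.0, 99.9, 476.1, 100.9, 438.0], [457.0, -116.3, 20.5, 62.3, 463.5, -117.1, 222.0], [445.7, -289.1, 15.6, 49.6, 448.7, -287.4, 126.0]]
 pad [613.4  65.4] 33.5 [615.5  64.9  11.8] 704
 pad [621.5 -19.3] 33.9 [623.3 -19.3  11.7] 751
 pad [ 629.4 -103.1] 33.5 [ 631.3 -103.7   11.8] 810
 pad [ 637.6 -187.8] 33.5 [ 639.5 -188.    11.7] 867
 post [608.54305633 148.73214232  45.48375023] 127
```

>>> {"fn": "send_rows", "kwargs": {
  "rows": [
    [8.5, [0, 0, 0], 9],
    [8.5, [0, 0, 0], 9],
    [8.5, [0, 0, 0], 9],
    [8.5, [0, 0, 0], 9],
    [8.5, [0, 0, 0], 9],
    [8.5, [0, 0, 0], 9],
    [8.5, [0, 0, 0], 9],
    [8.5, [0, 0, 0], 0]
  ],
  "newtons": 40
}}

```text
t: 1.1
tool_pos: [0.2286, 0.5813, 0.2307]
tool_rot: [2.109, 2.328, -0.002]
contact_force: [-1.2, 0.7, -0.2]
opening: 0.085
grip_force: 0.0
```

```bash
cat > go.py <<'E'
import sys,numpy as np
from scipy.spatial.transform import Rotation as R
from station import ctrl
o=ctrl.get_obs();M=R.from_rotvec(o["tool_rot"]).as_matrix();p=np.array(o["tool_pos"])
print("t",round(o["t"],2),"tcp",np.round(p*1000,1),"yaw y",np.round(np.degrees(np.arctan2(M[1,1],M[0,1])),2),"open",round(o["opening"]*1000,1),"grip",round(o["grip_force"],1),"q",np.round(o["q"],2),"F",np.round(o["contact_force"],1))
for a in sys.argv[1:]:
    g=np.array(eval(a))/1000;print(a,"shift cm",np.round(M.T@(g-p)*100,2));p=g
E
python3 go.py 467,103.5,230 467,103.5,56
```

```text
t 1.1 tcp [228.6 581.3 230.7] yaw y 5.63 open 85.0 grip 0.0 q [ 1.08  0.05  1.61 -0.    1.48  0.98] F [-1.2  0.7 -0.2]
467,103.5,230 shift cm [-49.89  19.03   0.1 ]
467,103.5,56 shift cm [2.00e-02 1.00e-02 1.74e+01]
```

>>> {"fn": "send_rows", "kwargs": {
  "rows": [
    [8.5, [-3, 1, 0], 0],
    [8.5, [-5, 2, 0], 0],
    [8.5, [-5, 2, 0], 0],
    [8.5, [-6, 2, 0], 0],
    [8.5, [-6, 2, 0], 0],
    [8.5, [-6, 2, 0], 0],
    [8.5, [-6, 2, 0], 0],
    [8.5, [-5, 2, 0], 0],
    [8.5, [-5, 2, 0], 0],
    [8.5, [-2.9, 2, 0], 0]
  ]
}}

```text
t: 2.35
tool_pos: [0.4653, 0.1037, 0.2313]
tool_rot: [2.111, 2.326, 0.0]
contact_force: [0.4, 0.3, -0.3]
opening: 0.085
grip_force: 0.0
```

>>> {"fn": "send_rows", "kwargs": {
  "rows": [
    [8.5, [0, 0, 0], 0],
    [8.5, [0, 0, 0], 0]
  ]
}}

```text
t: 2.6
tool_pos: [0.4643, 0.1063, 0.231]
tool_rot: [-2.11, -2.327, 0.0]
contact_force: [-0.0, -0.3, 0.1]
opening: 0.085
grip_force: 0.0
```

```bash
python3 go.py 467,103.5,230 467,103.5,56; python3 - <<'E'
from station import ctrl
import cv2
d=ctrl.get_image("wrist");cv2.imwrite("pics/w1.png",d["frame"][:,:,::-1])
from h import *
print(caps(cloud(d),[(.467,.1035)]))
E
```

```text
t 2.6 tcp [464.3 106.3 231. ] yaw y 5.61 open 85.0 grip 0.0 q [ 0.07 -0.32  1.95  0.    1.51 -0.03] F [-0.  -0.3  0.1]
467,103.5,230 shift cm [-0.31  0.24  0.1 ]
467,103.5,56 shift cm [-1.00e-02  1.00e-02  1.74e+01]
[[  462.7   114.5    41.5   318.2   462.5   119.3 15180. ]]
```

>>> {"fn": "send_rows", "kwargs": {
  "rows": [
    [8.5, [-0.3, 0.25, 0], 0],
    [8.5, [0, 0, 3], 0],
    [8.5, [0, 0, 4], 0],
    [8.5, [0, 0, 4], 0],
    [8.5, [0, 0, 3], 0],
    [8.5, [0, 0, 2], 0],
    [8.5, [0, 0, 1.6], 0],
    [8.5, [0, 0, 0], 0]
  ]
}}

```text
t: 3.65
tool_pos: [0.4665, 0.1035, 0.0542]
tool_rot: [-2.11, -2.326, 0.003]
contact_force: [-0.4, -0.2, -0.3]
opening: 0.0845
grip_force: 0.0
```

>>> {"fn": "send_rows", "kwargs": {
  "rows": [
    [5, [0, 0, 0], 0],
    [5, [0, 0, 0], 0],
    [5, [0, 0, 0], 0],
    [5, [0, 0, 0], 0],
    [5, [0, 0, 0], 0],
    [5, [0, 0, 0], 0]
  ],
  "newtons": 40
}}

```text
t: 4.4
tool_pos: [0.4679, 0.1033, 0.0567]
tool_rot: [2.111, 2.326, 0.001]
contact_force: [-3.0, -1.0, 6.3]
opening: 0.0592
grip_force: 42.5
```

```bash
python3 go.py 613.3,66.2,120 613.3,66.2,67
```

```text
t 4.4 tcp [467.9 103.3  56.7] yaw y 5.53 open 59.2 grip 42.5 q [ 0.06 -0.12  2.09  0.    1.17 -0.03] F [-3.  -1.   6.3]
613.3,66.2,120 shift cm [-5.09 14.12 -6.32]
613.3,66.2,67 shift cm [-0.  -0.   5.3]
```

>>> {"fn": "send_rows", "kwargs": {
  "rows": [
    [5, [0, 0, -0.5], 0],
    [5, [0, 0, -1], 0],
    [5, [0, 0, -2], 0],
    [5, [0, 0, -2], 0],
    [5, [0, 0, 0], 0]
  ]
}}

```text
t: 5.03
tool_pos: [0.469, 0.1033, 0.1124]
tool_rot: [2.11, 2.324, 0.005]
contact_force: [-0.2, -0.3, -5.1]
opening: 0.059
grip_force: 44.4
```

```bash
python3 go.py 613.3,66.2,111 ; python3 - <<'E'
from station import ctrl
import cv2
d=ctrl.get_image("scene");cv2.imwrite("pics/s1.png",d["frame"][150:390,200:520,::-1])
E
```

```text
t 5.03 tcp [469.  103.3 112.4] yaw y 5.52 open 59.0 grip 44.4 q [ 0.06 -0.2   2.06 -0.    1.28 -0.03] F [-0.2 -0.3 -5.1]
613.3,66.2,111 shift cm [-5.08 14.    0.2 ]
```

View pics/s1.png

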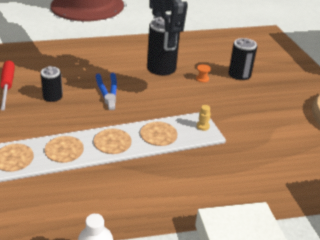

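The crop shows the largest cap held upright in the gripper at crop (163,45), clear of the table. I'll move it over pad_1.

>>> {"fn": "send_rows", "kwargs": {
  "rows": [
    [5, [-0.5, 1, 0], 0],
    [5, [-1, 2.5, 0], 0],
    [5, [-1, 3, 0], 0],
    [5, [-1, 3, 0], 0],
    [5, [-1, 2.5, 0], 0],
    [5, [-0.6, 1.5, 0], 0],
    [5, [0, 0.5, 0], 0],
    [5, [0, 0, 0], 0],
    [5, [0, 0, 0], 0]
  ]
}}

```text
t: 6.2
tool_pos: [0.611, 0.0663, 0.11]
tool_rot: [-2.111, -2.326, 0.001]
contact_force: [0.4, 0.6, -4.9]
opening: 0.0591
grip_force: 44.9
```

```bash
python3 go.py 613.3,66.2,72
```

```text
t 6.2 tcp [611.   66.3 110. ] yaw y 5.55 open 59.1 grip 44.9 q [-0.01  0.13  1.74  0.    1.27 -0.11] F [ 0.4  0.6 -4.9]
613.3,66.2,72 shift cm [-0.03  0.23  3.8 ]
```

>>> {"fn": "send_rows", "kwargs": {
  "rows": [
    [5, [0, 0.2, 1], 0],
    [5, [0, 0, 1], 0],
    [5, [0, 0, 1], 0],
    [5, [0, 0, 0.6], 0],
    [5, [0, 0, 0], 0],
    [5, [0, 0, 0.2], 0],
    [5, [0, 0, 0.2], 0],
    [5, [0, 0, 0], 0]
  ]
}}

```text
t: 7.2
tool_pos: [0.6138, 0.0661, 0.0703]
tool_rot: [2.112, 2.326, -0.0]
contact_force: [0.6, 1.0, -5.4]
opening: 0.0591
grip_force: 44.9
```

```bash
python3 go.py 613.3,66.2,67
```

```text
t 7.2 tcp [613.8  66.1  70.3] yaw y 5.52 open 59.1 grip 44.9 q [-0.01  0.18  1.75 -0.    1.21 -0.11] F [ 0.6  1.  -5.4]
613.3,66.2,67 shift cm [ 0.02 -0.04  0.33]
```

>>> {"fn": "send_rows", "kwargs": {
  "rows": [
    [5, [0, 0, 0.1], 0],
    [5, [0, 0, 0.1], 0],
    [5, [0, 0, 0.1], 0],
    [5, [0, 0, 0], 0]
  ]
}}

```text
t: 7.7
tool_pos: [0.6138, 0.0661, 0.0678]
tool_rot: [-2.112, -2.326, 0.0]
contact_force: [-2.4, 0.2, -0.4]
opening: 0.0594
grip_force: 45.1
```

>>> {"fn": "send_rows", "kwargs": {
  "rows": [
    [5, [0, 0, 0.1], 0],
    [5, [0, 0, 0], 0],
    [6.3, [0, 0, 0], 0],
    [7, [0, 0, 0], 0],
    [8.5, [0, 0, 0], 0],
    [8.5, [0, 0, 0], 0],
    [8.5, [0, 0, -1], 0],
    [8.5, [0, 0, -3], 0],
    [8.5, [0, 0, -4], 0],
    [8.5, [0, 0, -5], 0]
  ]
}}

```text
t: 8.95
tool_pos: [0.6132, 0.0661, 0.1972]
tool_rot: [-2.111, -2.325, 0.001]
contact_force: [0.4, 0.8, -0.7]
opening: 0.0848
grip_force: 0.0
```

```bash
python3 go.py 430.7,293.5,200 430.7,293.5,50;  python3 - <<'E'
from station import ctrl
import cv2
d=ctrl.get_image("scene");cv2.imwrite("pics/s2.png",d["frame"][150:390,200:520,::-1])
from h import *
print(caps(cloud(d),[(.613,.066)]))
E
```

```text
t 8.95 tcp [613.2  66.1 197.2] yaw y 5.53 open 84.8 grip 0.0 q [-0.01  0.06  1.67  0.    1.42 -0.11] F [ 0.4  0.8 -0.7]
430.7,293.5,200 shift cm [ 24.39 -15.97  -0.25]
430.7,293.5,50 shift cm [-0.    0.02 15.  ]
[[ 624.9   66.1   48.1  440.9  642.1   63.1 1657. ]]
```

View pics/s2.png

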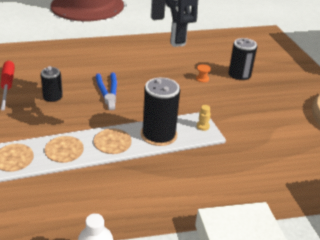

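The crop shows the largest cap upright on pad_1 at crop (161,110), next to the post. Now the second largest.

>>> {"fn": "send_rows", "kwargs": {
  "rows": [
    [8.5, [1, -1, 0], 0],
    [8.5, [3, -2, 0], 0],
    [8.5, [4, -2.5, 0], 0],
    [8.5, [4, -2.5, 0], 0],
    [8.5, [4, -2.5, 0], 0],
    [8.5, [4, -2.5, 0], 0],
    [8.5, [3, -2, 0], 0],
    [8.5, [1.4, -1, 0], 0],
    [8.5, [0, 0, 0], 0],
    [8.5, [0, 0, 0], 0]
  ]
}}

```text
t: 10.25
tool_pos: [0.4315, 0.2928, 0.196]
tool_rot: [2.113, 2.325, -0.001]
contact_force: [0.0, -0.1, -0.1]
opening: 0.0848
grip_force: 0.0
```

```bash
python3 go.py 430.7,293.5,200 430.7,293.5,41
```

```text
t 10.25 tcp [431.5 292.8 196. ] yaw y 5.48 open 84.8 grip 0.0 q [ 0.45 -0.17  1.89 -0.    1.43  0.36] F [ 0.  -0.1 -0.1]
430.7,293.5,200 shift cm [ 0.08 -0.07 -0.4 ]
430.7,293.5,41 shift cm [1.00e-02 0.00e+00 1.59e+01]
```

>>> {"fn": "send_rows", "kwargs": {
  "rows": [
    [8.5, [0.1, -0.1, 2], 0],
    [8.5, [0, 0, 4], 0],
    [8.5, [0, 0, 4], 0],
    [8.5, [0, 0, 3], 0],
    [8.5, [0, 0, 2], 0],
    [8.5, [0, 0, 0.5], 0],
    [8.5, [0, 0, 0], 0]
  ]
}}

```text
t: 11.12
tool_pos: [0.4299, 0.294, 0.0408]
tool_rot: [-2.112, -2.325, 0.001]
contact_force: [0.6, -0.2, 1.1]
opening: 0.0849
grip_force: 0.0
```

>>> {"fn": "send_rows", "kwargs": {
  "rows": [
    [4, [0, 0, 0], 0],
    [4, [0, 0, 0], 0],
    [4, [0, 0, 0], 0],
    [4, [0, 0, 0], 0],
    [4, [0, 0, 0], 0],
    [4, [0, 0, 0], 0],
    [4, [0, 0, 0], 0]
  ],
  "newtons": 40
}}

```text
t: 12.0
tool_pos: [0.4306, 0.2949, 0.0425]
tool_rot: [2.111, 2.326, 0.002]
contact_force: [-2.0, -1.0, 5.9]
opening: 0.0488
grip_force: 41.6
```

>>> {"fn": "send_rows", "kwargs": {
  "rows": [
    [4, [0, 0, -0.5], 0],
    [4, [0, 0, -1], 0],
    [4, [0, 0, -2], 0],
    [4, [0, 0, -1.5], 0],
    [4, [0, 0, 0], 0]
  ]
}}

```text
t: 12.62
tool_pos: [0.431, 0.295, 0.0931]
tool_rot: [2.111, 2.325, 0.005]
contact_force: [0.9, -0.2, -2.1]
opening: 0.0491
grip_force: 41.7
```

```bash
python3 go.py 455,-18.4,90 621.3,-18.4,90
```

```text
t 12.62 tcp [431.  295.   93.1] yaw y 5.53 open 49.1 grip 41.7 q [ 0.46 -0.07  1.97 -0.    1.23  0.36] F [ 0.9 -0.2 -2.1]
455,-18.4,90 shift cm [-31.43  -0.63   0.27]
621.3,-18.4,90 shift cm [-1.6  16.55  0.05]
```

>>> {"fn": "send_rows", "kwargs": {
  "rows": [
    [4, [-1, 0, 0], 0],
    [4, [-3, 0, 0], 0],
    [4, [-4, 0, 0], 0],
    [4, [-4, 0, 0], 0],
    [4, [-4, 0, 0], 0],
    [4, [-4, 0, 0], 0],
    [4, [-4, 0, 0], 0],
    [4, [-4, 0, 0], 0],
    [4, [-2.5, 0, 0], 0],
    [4, [-0.9, 0, 0], 0]
  ]
}}

```text
t: 13.88
tool_pos: [0.4594, -0.0194, 0.0904]
tool_rot: [-2.114, -2.322, 0.001]
contact_force: [-0.4, 0.6, -2.5]
opening: 0.0491
grip_force: 41.7
```

>>> {"fn": "send_rows", "kwargs": {
  "rows": [
    [4, [-0.5, 1, 0], 0],
    [4, [-0.5, 2.5, 0], 0],
    [4, [-0.5, 3.5, 0], 0],
    [4, [0, 3.5, 0], 0],
    [4, [0, 3, 0], 0],
    [4, [0, 1.5, 0], 0],
    [4, [0, 0.5, 0], 0],
    [4, [0, 0, 0], 0],
    [4, [0, 0, 0], 0]
  ]
}}

```text
t: 15.0
tool_pos: [0.6151, -0.0181, 0.0911]
tool_rot: [-2.111, -2.325, 0.001]
contact_force: [0.4, -0.1, -2.6]
opening: 0.0489
grip_force: 42.1
```

```bash
python3 go.py 621.3,-17.4,54
```

```text
t 15.0 tcp [615.1 -18.1  91.1] yaw y 5.52 open 48.9 grip 42.1 q [-0.15  0.15  1.75 -0.    1.24 -0.25] F [ 0.4 -0.1 -2.6]
621.3,-17.4,54 shift cm [0.   0.63 3.71]
```

>>> {"fn": "send_rows", "kwargs": {
  "rows": [
    [4, [0, 0.6, 1], 0],
    [4, [0, 0, 1], 0],
    [4, [0, 0, 0.8], 0],
    [4, [0, 0, 0.4], 0],
    [4, [0, 0, 0.1], 0],
    [4, [0, 0, 0.1], 0],
    [4, [0, 0, 0.1], 0],
    [4, [0, 0, 0], 0],
    [4, [0, 0, 0], 0]
  ]
}}

```text
t: 16.12
tool_pos: [0.6219, -0.0175, 0.0565]
tool_rot: [2.112, 2.326, 0.0]
contact_force: [0.1, 0.7, -1.7]
opening: 0.0489
grip_force: 42.1
```

```bash
python3 go.py 621.3,-17.4,53
```

```text
t 16.12 tcp [621.9 -17.5  56.5] yaw y 5.52 open 48.9 grip 42.1 q [-0.15  0.21  1.75  0.    1.18 -0.24] F [ 0.1  0.7 -1.7]
621.3,-17.4,53 shift cm [ 0.02 -0.06  0.35]
```

>>> {"fn": "send_rows", "kwargs": {
  "rows": [
    [4, [0, 0, 0.1], 0],
    [4, [0, 0, 0.1], 0],
    [4, [0, 0, 0.1], 0],
    [4, [0, 0, 0], 0]
  ]
}}

```text
t: 16.62
tool_pos: [0.6219, -0.0175, 0.0535]
tool_rot: [-2.112, -2.326, 0.0]
contact_force: [-1.2, -0.7, 0.1]
opening: 0.0486
grip_force: 42.2
```

>>> {"fn": "send_rows", "kwargs": {
  "rows": [
    [4, [0, 0, 0.1], 0],
    [4, [0, 0, 0], 0],
    [5.3, [0, 0, 0], 0],
    [6.5, [0, 0, 0], 0],
    [8.5, [0, 0, 0], 0],
    [8.5, [0, 0, 0], 0],
    [8.5, [0, 0, -1], 0],
    [8.5, [0, 0, -3], 0],
    [8.5, [0, 0, -4], 0],
    [8.5, [0, 0, -5], 0]
  ]
}}

```text
t: 17.88
tool_pos: [0.6212, -0.0174, 0.1831]
tool_rot: [-2.111, -2.325, 0.001]
contact_force: [1.5, -0.1, 0.6]
opening: 0.0852
grip_force: 0.0
```

```bash
python3 go.py 456.5,-116,180 456.5,-116,28
```

```text
t 17.88 tcp [621.2 -17.4 183.1] yaw y 5.52 open 85.2 grip 0.0 q [-0.15  0.08  1.67  0.    1.4  -0.24] F [ 1.5 -0.1  0.6]
456.5,-116,180 shift cm [ -8.23 -17.34   0.34]
456.5,-116,28 shift cm [-1.00e-02  2.00e-02  1.52e+01]
```

>>> {"fn": "send_rows", "kwargs": {
  "rows": [
    [8.5, [-0.5, -1, 0], 0],
    [8.5, [-1.5, -3, 0], 0],
    [8.5, [-2, -4, 0], 0],
    [8.5, [-2, -4, 0], 0],
    [8.5, [-1.5, -3.5, 0], 0],
    [8.5, [-0.7, -1.8, 0], 0],
    [8.5, [0, 0, 0], 0],
    [8.5, [0, 0, 0], 0]
  ]
}}

```text
t: 18.88
tool_pos: [0.4578, -0.1156, 0.1822]
tool_rot: [-2.112, -2.326, -0.0]
contact_force: [-1.0, 0.4, 0.6]
opening: 0.0853
grip_force: 0.0
```

```bash
python3 go.py 456.5,-116,180 456.5,-116,27; python3 - <<'E'
from station import ctrl
import cv2
d=ctrl.get_image("scene");cv2.imwrite("pics/s3.png",d["frame"][150:390,100:420,::-1])
E
```

```text
t 18.88 tcp [ 457.8 -115.6  182.2] yaw y 5.53 open 85.3 grip 0.0 q [-0.41 -0.29  2.01  0.    1.42 -0.5 ] F [-1.   0.4  0.6]
456.5,-116,180 shift cm [-0.03 -0.13  0.22]
456.5,-116,27 shift cm [-0.  -0.  15.3]
```

View pics/s3.png

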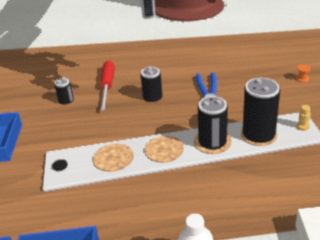

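Both large caps stand upright on pads 1 and 2, at crop (261,110) and (212,123). The third cap, at crop (151,84), hasn't moved.

>>> {"fn": "send_rows", "kwargs": {
  "rows": [
    [8.5, [0, -0.1, 2], 0],
    [8.5, [0, 0, 4], 0],
    [8.5, [0, 0, 4], 0],
    [8.5, [0, 0, 3], 0],
    [8.5, [0, 0, 2], 0],
    [8.5, [0, 0, 0.5], 0],
    [8.5, [0, 0, 0], 0]
  ]
}}

```text
t: 19.8
tool_pos: [0.4564, -0.1156, 0.0267]
tool_rot: [-2.111, -2.326, 0.001]
contact_force: [0.4, 0.3, 0.5]
opening: 0.0849
grip_force: 0.0
```

>>> {"fn": "send_rows", "kwargs": {
  "rows": [
    [3, [0, 0, 0], 0],
    [3, [0, 0, 0], 0],
    [3, [0, 0, 0], 0],
    [3, [0, 0, 0], 0],
    [3, [0, 0, 0], 0],
    [3, [0, 0, 0], 0],
    [3, [0, 0, 0], 0],
    [3, [0, 0, 0], 0]
  ],
  "newtons": 30
}}

```text
t: 20.8
tool_pos: [0.4573, -0.1162, 0.0282]
tool_rot: [2.111, 2.325, 0.001]
contact_force: [-0.6, 0.7, 5.6]
opening: 0.0391
grip_force: 30.6
```

>>> {"fn": "send_rows", "kwargs": {
  "rows": [
    [3, [0, 0, -0.5], 0],
    [3, [0, 0, -1], 0],
    [3, [0, 0, -2], 0],
    [3, [0, 0, -1.5], 0],
    [3, [0, 0, 0], 0]
  ]
}}

```text
t: 21.42
tool_pos: [0.4577, -0.1163, 0.079]
tool_rot: [2.11, 2.324, 0.002]
contact_force: [0.3, 0.5, -0.5]
opening: 0.0396
grip_force: 30.3
```

```bash
python3 go.py 629.4,-102.7,77
```

```text
t 21.43 tcp [ 457.7 -116.3   79. ] yaw y 5.53 open 39.6 grip 30.3 q [-0.41 -0.18  2.1  -0.    1.22 -0.5 ] F [ 0.3  0.5 -0.5]
629.4,-102.7,77 shift cm [-0.3  17.22  0.25]
```

>>> {"fn": "send_rows", "kwargs": {
  "rows": [
    [3, [0, 1, 0], 0],
    [3, [-0.2, 2.5, 0], 0],
    [3, [-0.1, 3.5, 0], 0],
    [3, [0, 3.5, 0], 0],
    [3, [0, 3.5, 0], 0],
    [3, [0, 2, 0], 0],
    [3, [0, 1, 0], 0],
    [3, [0, 0.2, 0], 0],
    [3, [0, 0, 0], 0],
    [3, [0, 0, 0], 0]
  ]
}}

```text
t: 22.68
tool_pos: [0.6274, -0.1024, 0.0772]
tool_rot: [-2.112, -2.325, 0.0]
contact_force: [0.8, 0.4, -1.7]
opening: 0.039
grip_force: 30.5
```

```bash
python3 go.py 629.4,-102.7,39
```

```text
t 22.68 tcp [ 627.4 -102.4   77.2] yaw y 5.51 open 39.0 grip 30.5 q [-0.28  0.21  1.7  -0.    1.22 -0.37] F [ 0.8  0.4 -1.7]
629.4,-102.7,39 shift cm [-0.05  0.2   3.82]
```

>>> {"fn": "send_rows", "kwargs": {
  "rows": [
    [3, [0, 0.2, 1], 0],
    [3, [0, 0, 1], 0],
    [3, [0, 0, 0.8], 0],
    [3, [0, 0, 0.4], 0],
    [3, [0, 0, 0.1], 0],
    [3, [0, 0, 0.1], 0],
    [3, [0, 0, 0.1], 0],
    [3, [0, 0, 0.1], 0],
    [3, [0, 0, 0], 0],
    [3, [0, 0, 0], 0]
  ]
}}

```text
t: 23.92
tool_pos: [0.6301, -0.1021, 0.0414]
tool_rot: [2.112, 2.326, 0.0]
contact_force: [-1.0, 0.5, -1.3]
opening: 0.039
grip_force: 30.5
```

```bash
python3 go.py 629.4,-102.7,39
```

```text
t 23.93 tcp [ 630.1 -102.1   41.4] yaw y 5.52 open 39.0 grip 30.5 q [-0.28  0.26  1.71  0.    1.16 -0.37] F [-1.   0.5 -1.3]
629.4,-102.7,39 shift cm [-0.05 -0.07  0.24]
```

>>> {"fn": "send_rows", "kwargs": {
  "rows": [
    [3, [0, 0, 0.1], 0],
    [3, [0, 0, 0.1], 0],
    [3, [0, 0, 0.1], 0],
    [3, [0, 0, 0], 0]
  ]
}}

```text
t: 24.42
tool_pos: [0.6301, -0.1021, 0.0392]
tool_rot: [-2.112, -2.326, 0.0]
contact_force: [-3.2, -0.4, 4.7]
opening: 0.0391
grip_force: 30.8
```

In contact, so I'll release it.

>>> {"fn": "send_rows", "kwargs": {
  "rows": [
    [3, [0, 0, 0], 0],
    [4.3, [0, 0, 0], 0],
    [5.5, [0, 0, 0], 0],
    [7, [0, 0, 0], 0],
    [8.5, [0, 0, 0], 0],
    [8.5, [0, 0, 0], 0],
    [8.5, [0, 0, -1], 0],
    [8.5, [0, 0, -3], 0],
    [8.5, [0, 0, -4], 0],
    [8.5, [0, 0, -4], 0]
  ]
}}

```text
t: 25.68
tool_pos: [0.63, -0.1021, 0.1602]
tool_rot: [2.112, 2.326, 0.0]
contact_force: [-0.0, 0.4, -0.2]
opening: 0.0849
grip_force: 0.0
```

```bash
python3 go.py 445.3,-288,160 445.3,-288,14
```

```text
t 25.68 tcp [ 630.  -102.1  160.2] yaw y 5.52 open 84.9 grip 0.0 q [-0.28  0.13  1.65  0.    1.36 -0.37] F [-0.   0.4 -0.2]
445.3,-288,160 shift cm [-1.672e+01 -2.018e+01  1.000e-02]
445.3,-288,14 shift cm [ 0.00e+00 -1.00e-02  1.46e+01]
```

>>> {"fn": "send_rows", "kwargs": {
  "rows": [
    [8.5, [-1, -1, 0], 0],
    [8.5, [-2, -3, 0], 0],
    [8.5, [-3, -4, 0], 0],
    [8.5, [-3, -4, 0], 0],
    [8.5, [-3, -4, 0], 0],
    [8.5, [-3, -3, 0], 0],
    [8.5, [-1.7, -1.2, 0], 0],
    [8.5, [0, 0, 0], 0],
    [8.5, [0, 0, 0], 0]
  ]
}}

```text
t: 26.8
tool_pos: [0.445, -0.2872, 0.1578]
tool_rot: [-2.111, -2.325, -0.001]
contact_force: [0.5, 0.0, -0.0]
opening: 0.0848
grip_force: 0.0
```

```bash
python3 go.py 445.3,-288,160 445.3,-288,14
```

```text
t 26.8 tcp [ 445.  -287.2  157.8] yaw y 5.53 open 84.8 grip 0.0 q [-0.71 -0.12  1.91  0.    1.36 -0.81] F [ 0.5  0.  -0. ]
445.3,-288,160 shift cm [-0.08  0.02 -0.22]
445.3,-288,14 shift cm [-1.00e-02  0.00e+00  1.46e+01]
```

>>> {"fn": "send_rows", "kwargs": {
  "rows": [
    [8.5, [-0.1, 0, 2], 0],
    [8.5, [0, 0, 4], 0],
    [8.5, [0, 0, 4], 0],
    [8.5, [0, 0, 2.5], 0],
    [8.5, [0, 0, 1.5], 0],
    [8.5, [0, 0, 0.4], 0],
    [8.5, [0, 0, 0], 0]
  ]
}}

```text
t: 27.68
tool_pos: [0.4456, -0.289, 0.0147]
tool_rot: [2.111, 2.326, 0.0]
contact_force: [0.1, 0.1, -0.3]
opening: 0.0852
grip_force: 0.0
```

>>> {"fn": "send_rows", "kwargs": {
  "rows": [
    [2, [0, 0, 0], 0],
    [2, [0, 0, 0], 0],
    [2, [0, 0, 0], 0],
    [2, [0, 0, 0], 0],
    [2, [0, 0, 0], 0],
    [2, [0, 0, 0], 0],
    [2, [0, 0, 0], 0],
    [2, [0, 0, 0], 0],
    [2, [0, 0, 0], 0]
  ],
  "newtons": 25
}}

```text
t: 28.8
tool_pos: [0.4455, -0.2891, 0.015]
tool_rot: [2.111, 2.325, -0.0]
contact_force: [-1.9, 0.8, 5.6]
opening: 0.029
grip_force: 25.0
```

>>> {"fn": "send_rows", "kwargs": {
  "rows": [
    [2, [0, 0, -0.5], 0],
    [2, [0, 0, -1], 0],
    [2, [0, 0, -2], 0],
    [2, [0, 0, -1.5], 0],
    [2, [0, 0, 0], 0]
  ]
}}

```text
t: 29.42
tool_pos: [0.4462, -0.2896, 0.0661]
tool_rot: [2.109, 2.323, 0.0]
contact_force: [-0.0, -0.5, -0.7]
opening: 0.0292
grip_force: 24.8
```

```bash
python3 go.py 637.5,-187.4,65
```

```text
t 29.43 tcp [ 446.2 -289.6   66.1] yaw y 5.53 open 29.2 grip 24.8 q [-0.72 -0.01  1.96  0.    1.18 -0.81] F [-0.  -0.5 -0.7]
637.5,-187.4,65 shift cm [ 8.33 20.03  0.14]
```

>>> {"fn": "send_rows", "kwargs": {
  "rows": [
    [2, [0.5, 1, 0], 0],
    [2, [1, 2.5, 0], 0],
    [2, [1.5, 3.5, 0], 0],
    [2, [1.5, 4, 0], 0],
    [2, [1.5, 4, 0], 0],
    [2, [1.3, 3, 0], 0],
    [2, [0.8, 1.5, 0], 0],
    [2, [0.2, 0.5, 0], 0],
    [2, [0, 0, 0], 0],
    [2, [0, 0, 0], 0]
  ]
}}

```text
t: 30.68
tool_pos: [0.6354, -0.1875, 0.0642]
tool_rot: [-2.113, -2.325, 0.001]
contact_force: [-0.1, 0.3, -0.2]
opening: 0.0294
grip_force: 24.9
```

```bash
python3 go.py 637.5,-188,26
```

```text
t 30.68 tcp [ 635.4 -187.5   64.2] yaw y 5.47 open 29.4 grip 24.9 q [-0.4   0.29  1.64 -0.    1.21 -0.49] F [-0.1  0.3 -0.2]
637.5,-188,26 shift cm [-0.07  0.21  3.82]
```

>>> {"fn": "send_rows", "kwargs": {
  "rows": [
    [2, [0, 0.2, 1], 0],
    [2, [0, 0, 1], 0],
    [2, [0, 0, 0.8], 0],
    [2, [0, 0, 0.4], 0],
    [2, [0, 0, 0.1], 0],
    [2, [0, 0, 0.1], 0],
    [2, [0, 0, 0.1], 0],
    [2, [0, 0, 0.1], 0],
    [2, [0, 0, 0], 0],
    [2, [0, 0, 0], 0]
  ]
}}

```text
t: 31.92
tool_pos: [0.6383, -0.1868, 0.0284]
tool_rot: [2.112, 2.326, 0.0]
contact_force: [0.0, -0.4, -1.0]
opening: 0.0294
grip_force: 24.9
```

>>> {"fn": "send_rows", "kwargs": {
  "rows": [
    [2, [0, 0, 0.1], 0],
    [2, [0, 0, 0.1], 0],
    [2, [0, 0, 0], 0],
    [2, [0, 0, 0], 0]
  ]
}}

```text
t: 32.42
tool_pos: [0.6382, -0.1867, 0.0263]
tool_rot: [-2.112, -2.326, 0.0]
contact_force: [0.6, 0.0, 0.2]
opening: 0.0288
grip_force: 24.9
```

>>> {"fn": "send_rows", "kwargs": {
  "rows": [
    [2, [0, 0, 0.1], 0],
    [2, [0, 0, 0], 0],
    [2, [0, 0, 0], 0]
  ]
}}

```text
t: 32.8
tool_pos: [0.6384, -0.1868, 0.0259]
tool_rot: [2.112, 2.326, 0.0]
contact_force: [-1.6, 0.7, 4.3]
opening: 0.0291
grip_force: 25.1
```

>>> {"fn": "send_rows", "kwargs": {
  "rows": [
    [3.3, [0, 0, 0], 0],
    [4.5, [0, 0, 0], 0],
    [6, [0, 0, 0], 0],
    [8.5, [0, 0, 0], 0],
    [8.5, [0, 0, 0], 0],
    [8.5, [0, 0, 0], 0],
    [8.5, [0, 0, -1], 0],
    [8.5, [0, 0, -3], 0],
    [8.5, [0, 0, -5], 0],
    [8.5, [0, 0, -5], 0]
  ]
}}

```text
t: 34.05
tool_pos: [0.6381, -0.1867, 0.1673]
tool_rot: [2.112, 2.326, 0.0]
contact_force: [0.4, 0.2, 0.4]
opening: 0.0848
grip_force: 0.0
```

>>> {"fn": "send_rows", "kwargs": {
  "rows": [
    [8.5, [-2, -2, 0], 0],
    [8.5, [-2, -4, 0], 0],
    [8.5, [-2, -5, 0], 0],
    [8.5, [-2, -5, 0], 0],
    [8.5, [-2, -4, 0], 0],
    [8.5, [-2, -2, 0], 0],
    [8.5, [0, 0, 0], 0],
    [8.5, [0, 0, 0], 0]
  ]
}}

```text
t: 35.05
tool_pos: [0.4312, -0.3272, 0.1659]
tool_rot: [2.111, 2.325, 0.001]
contact_force: [-0.2, 0.7, 0.4]
opening: 0.085
grip_force: 0.0
```

```bash
python3 go.py; python3 - <<'E'
from station import ctrl
from h import *
g=[(.6133,.0662),(.6213,-.0184),(.6294,-.1027),(.6375,-.1874)]
for n in("scene","top"):
    d=ctrl.get_image(n);print(caps(cloud(d),g)[:,:4].tolist())
    cv2.imwrite(f"pics/{n}9.png",d["frame"][120:360,100:500,::-1])
E
```

```text
t 35.05 tcp [ 431.2 -327.2  165.9] yaw y 5.53 open 85.0 grip 0.0 q [-0.79 -0.1   1.87  0.    1.37 -0.88] F [-0.2  0.7  0.4]
[[614.2, 65.7, 30.1, 110.7], [622.7, -18.5, 25.5, 90.8], [631.8, -102.8, 19.9, 72.9], [640.0, -185.6, 15.2, 58.6]]
[[613.2, 67.0, 29.9, 112.1], [622.8, -17.7, 24.9, 92.6], [630.9, -101.2, 19.8, 74.7], [639.7, -184.5, 14.9, 60.5]]
```

View pics/scene9.png

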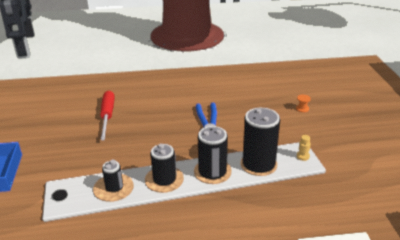

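All four caps stand upright on their pads, at crop (261,140), (212,152), (162,165) and (112,177), with the largest beside the post. Each measures within about 4 mm of its pad centre, and the arm is clear.

```bash
python3 -c "
from station import ctrl
print(ctrl.finish_job())"
```

```text
the job is handed in; nothing more can be done
None
```

All four capacitors stand upright and released on their pads, largest next to the brass post down to smallest; each measured within about 4 mm of its pad's centre, and the job was handed in at about 35 s of the 96 s allowed (no verdict was returned).

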